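Restock the packing bench caddy

ROBOT

A 6-joint arm with a two-finger parallel gripper is mounted at the origin on the work surface. World frame = base frame: x ahead of the robot, y to its left, z up, the work surface at z = 0. Lengths are in m, angles in degrees, forces in N, time in s.
With the tool pointing down it reaches from about 0.35 to 0.875 m from the base axis. Payload 4.2 kg.
Tool frame: the origin (TCP) lies at the centre of the arm's flange, where the gripper is bolted on; the fingertips stand 182 mm ahead of it and the grasp point (between the pads) lies 164 mm ahead of it (r.tcp_to_tips is the distance from the TCP to the fingertips, in m); z points along the fingers, y is the direction in which the jaws open and shut (so a half turn about z gives the same grasp; the last joint's range is limited). The gripper opens to 87 mm and grips with 3 to 60 N. Pads are 19 mm wide; open, the fingers measure 117 mm over their backs; the gripper's body (75 mm by 190 mm) begins 51 mm behind the grasp point.
Start: joints at [-50.844, 22.042, 0.453, 0, -68.411, -14.817], TCP at [0.258, -0.569, 0.405] pointing down, gripper open.
Joint ranges: [-179.83, 179.83], [-69.29, 118.12], [-61.27, 80.66], [-181.25, 117.63], [-171.15, -9.14], [-177.46, 177.46]. Speed limits (degrees/s): [159.86, 159.86, 180, 180, 180, 180].

INTERFACE

Orientations are given as a 3x3 rotation matrix whose columns are the frame's x, y, z axes.
In Python, from station import r, viewer, order gives the robot as it stands.
- The arm moves only by the tool send_rows, never from a script. Its argument "steps" is a list of rows, each an object with "offset": the shift along the tool's x, y, z in mm, a list of three; "delta_rot": the turn, a rotation vector about the tool's x, y, z in degrees, a list of three; "gripper": the opening, from 0 (shut) to 1 (fully open). A call has 1 to 12 rows; each row shifts and turns the pose as measured when the row begins, along the tool's axes as they then stand; what a row does not reach is not made up. A row lasts 1/10 s, in which the tool goes at most 50 mm and 8.59 degrees, less where a joint would pass 70% of its speed; a pose out of reach is approached as far as the arm can. A call is refused whole if a number of a shift passes 50 or a number of a turn 8.59, either way. A call with a gripper value outside its range is refused whole. The fingers move at their own pace and stop on an object; the grip force is fixed at half the most. Time passes only in rows, so rows that do not move let the fingers close. It gives the time, the measured TCP pose, the force and the opening at its end, in the units of the state.
- r.sense(): the state, without advancing time (a new reading comes with each control period).
- viewer.capture(name): name is "side" or "top" or "wrist"; returns (picture, depth): 400x640x3 uint8, red, green, blue; 400x640 float32, m along the optical axis (not along the pixel's ray), 0 where there is no reading.
- viewer.get_calibration(name): a dict with "fov_y" (degrees; the focal length in pixels is half the picture's height over the tangent of half this angle, whatever the lens; pixels are square), "cx", "cy" (the principal point, pixels), "extrinsics" (4x4, takes a point from camera to world coordinates). Camera axes: x right, y down, z forward; pixel columns grow to the right and rows downward; lengths in m; the calibration is good to about 2 mm. A picture is of the moment at which its call begins: read the wrist's pose just before it. get_calibration takes no time and is no camera call; for the wrist camera it gives the pose at the moment of the call.
- order.finish_job(): hands the job in, once; it reports no verdict.
The state is a dict: "time_s": time; "joints": joint angles; "joint_velocities": joint speeds; "effort": joint torques, N m; "tcp_pos": TCP position; "ee_rot": TCP orientation; "wrist_force": force on the tool from outside, world axes, zero at the start; "moment": the same for the moment, N m; "gripper_width": opening from 0.0 (shut) to 1.0 (fully open).
Only numpy, scipy, OpenCV 4.12 (cv2) and the standard library are available. Lean on these libraries where they do the work, as an engineer would, in place of code of your own. Each camera call takes 0.05 s, during which the arm holds its last target. There are 200 camera calls.

TASK

Gather the packer's kit into the grey caddy: stand the amber glue bottle with the yellow cap in the round cup, put the roll of brown tape over the spindle, the rubber stamp in the square pocket and the red box of staples flat in the oblong pocket, each upright and fully down on its insert's floor. Leave the blue-capped cleaner bottle and the roll of green tape where they are.

Things in the scene. Friction and masses are not known exactly. Their poses are not given: they have to be found in the camera images.
- glue_bottle: The glue bottle: small amber glass bottle with a yellow screw cap and a white paper label, standing upright: body 40 mm across and 46 mm tall with straight sides, then a shoulder, then a cap 26 mm across between 54 and 72 mm height; about 110 g. Origin: centre of the underside, z up. Belongs in the round cup.
- cleaner_bottle: The roller cleaner: the same shape and size as the glue bottle, but clear glass with a blue screw cap and a white paper label, standing upright: body 40 mm across and 46 mm tall with straight sides, then a shoulder, then a cap 26 mm across between 54 and 72 mm height; about 110 g. Origin: centre of the underside, z up. Does not belong in the caddy.
- brown_roll: Roll of brown parcel tape, lying flat: a ring 60 mm across outside with a hole 38 mm across right through, 25 mm tall, 70 g. Origin: centre of the underside, z up. Belongs on the spindle.
- green_roll: Roll of green tape, the same shape and size as the brown one, lying flat: a ring 60 mm across outside with a hole 38 mm across right through, 25 mm tall, 70 g. Origin: centre of the underside, z up. Does not belong in the caddy.
- stamp: Rubber stamp standing upright: light wooden base 44 x 44 mm, 18 mm tall, with an upright dark wooden round handle: narrow at its foot, 26 mm across with straight sides from 34 to 62 mm height, top at 68 mm; about 90 g. Origin: centre of the underside, z up, x and y along the sides of the base. Belongs in the square pocket.
- staple_box: Closed red box of staples with a white patch on top, lying flat: 62 mm along its x, 36 mm along its y, 35 mm tall, about 120 g. Origin: centre of the underside, z up. Belongs in the oblong pocket.
- cup: Fixed insert on a 96 mm square foot, one of four, 2 x 2 at 100 mm pitch in any order in a fixed grey caddy. Origin: centre of the foot's underside, 6 mm above the table; x, y along its sides; inner floor 4 mm above the origin. It has a round white cup on a black foot: inside 62 mm across, outside 70 mm, rim 18 mm above the origin. Caddy 208 mm square, rim 14 mm over the table.
- spindle: Fixed insert on a 96 mm square foot, one of four, 2 x 2 at 100 mm pitch in any order in a fixed grey caddy. Origin: centre of the foot's underside, 6 mm above the table; x, y along its sides; inner floor 4 mm above the origin. This one, bare aluminium, is a flat foot 4 mm thick with an upright dark steel post in its middle, 20 mm across, top 34 mm above the origin.
- square_pocket: Fixed insert on a 96 mm square foot, one of four, 2 x 2 at 100 mm pitch in any order in a fixed grey caddy. Origin: centre of the foot's underside, 6 mm above the table; x, y along its sides; inner floor 4 mm above the origin. This one, brown wood, carries a square pocket: inside 66 x 66 mm (the stamp goes in at any turn), walls 4 mm thick, rim 18 mm above the origin.
- oblong_pocket: Fixed insert on a 96 mm square foot, one of four, 2 x 2 at 100 mm pitch in any order in a fixed grey caddy. Origin: centre of the foot's underside, 6 mm above the table; x, y along its sides; inner floor 4 mm above the origin. This one, blue, carries an oblong pocket: inside 86 mm along its x and 58 mm along its y, walls 4 mm thick, rim 18 mm above the origin.

How it is judged (in metres and radians):
At the end, for the whole second after the job is handed in: Centres: glue within 15 mm of the cup, brown roll 13 of the spindle, stamp 17 of the square pocket, staples 18 of the oblong one; undersides under 9 mm above the insert origin; within 0.15 rad of upright; released, at rest. Cleaner and green roll upright, within 25 mm of their starts (horizontal distance between glue_bottle and cup below 0.015 m and z of glue_bottle in the frame of cup between 0 and 0.009 m and angle between each of glue_bottle, brown_roll, stamp, staple_box, cleaner_bottle, green_roll's own z axis and vertical below 0.15 rad and linear speed of each of glue_bottle, brown_roll, stamp, staple_box below 0.02 m/s and angular speed of each of glue_bottle, brown_roll, stamp, staple_box below 0.2 rad/s and horizontal distance between brown_roll and spindle below 0.013 m and z of brown_roll in the frame of spindle between 0 and 0.009 m and horizontal distance between stamp and square_pocket below 0.017 m and z of stamp in the frame of square_pocket between 0 and 0.009 m and horizontal distance between staple_box and oblong_pocket below 0.018 m and z of staple_box in the frame of oblong_pocket between 0 and 0.009 m and distance of each of cleaner_bottle, green_roll from where it was at the start of the episode below 0.025 m); the robot touches nothing.
It fails at once if the cleaner bottle is taken away or pushed more than 40 mm from its place (distance of cleaner_bottle from where it was at the start of the episode above 0.04 m).
It fails at once if the roll of green tape is taken away or pushed more than 40 mm from its place (distance of green_roll from where it was at the start of the episode above 0.04 m).
It also fails if it takes over 104 s, if anything falls off the work surface, if the arm or the gripper's body presses on something with over 40 N, if the wrist force passes 120 N, or if a joint passes its speed limit or range.

## Working session

There is one attempt and no reset: what is moved stays moved. The work goes in short steps, Python scripts to look and compute and a tool call to move; the robot and the scene stay as the last step left them, time stands still between calls to the robot, and variables do not carry over. Pictures are saved under pics/ and viewed, about 12 in all and at most 16, crops included, and the job is handed in when it is done.

Besides the shell and the picture viewer there is one more tool, called after "Emit:" by a JSON object that holds its "method" and its "body". send_rows: Moves the arm, as the interface text tells. Its arguments: {"type":"object","properties":{"steps":{"type":"array"}},"required":["steps"]}

```bash
mkdir -p pics; ls; python3 - <<'E'
from station import r,viewer
import cv2,numpy as np
print(r.sense())
for n in ["top","side"]:
    c=viewer.get_calibration(n);print(n,c)
    p,d=viewer.capture(n);np.savez(f"pics/{n}0.npz",p=p,d=d)
    cv2.imwrite(f"pics/{n}0.png",p[:,:,::-1]);print((d>0).mean(),d[d>0].min(),d.max())
E
```

```text
pics
{'time_s': 0.0, 'joints': array([-5.08441315e+01,  2.20894935e+01,  3.77446566e-01, -2.77383352e-02,
       -6.84117103e+01, -1.48140259e+01]), 'joint_velocities': array([ 0.00788414, -0.07418772,  0.05952481,  0.13372452,  0.11205748,
       -0.08383268]), 'effort': array([-4.96723260e-04, -3.90664279e+01,  1.87409949e+01,  4.22000617e+00,
        1.09912996e-02, -1.97866420e-04]), 'tcp_pos': array([ 0.25752177, -0.56923675,  0.40365983]), 'ee_rot': array([[-9.11176055e-01, -4.12015979e-01, -1.01477771e-03],
       [-4.12017211e-01,  9.11173957e-01,  1.95912534e-03],
       [ 1.17448077e-04,  2.20321399e-03, -9.99997566e-01]]), 'wrist_force': array([-0.48945377, -0.05557319,  0.34329355]), 'moment': array([-0.01893474,  0.01667006,  0.03024435]), 'gripper_width': 0.9966757248843666}
top {'fov_y': 43.70128637878423, 'cx': 324.1166835329298, 'cy': 200.34672704724858, 'extrinsics': array([[-1.85529058e-02, -9.86577283e-01,  1.62237649e-01,
         2.71514376e-01],
       [-9.99827434e-01,  1.84602157e-02, -2.07889282e-03,
         5.29353958e-03],
       [-9.43953579e-04, -1.62248222e-01, -9.86749524e-01,
         1.53244101e+00],
       [ 0.00000000e+00,  0.00000000e+00,  0.00000000e+00,
         1.00000000e+00]])}
0.99594140625 0.75861084 2.509598
side {'fov_y': 46.04706108212473, 'cx': 313.86106668388254, 'cy': 206.54811385770765, 'extrinsics': array([[-0.98245473, -0.10118538,  0.15666595,  0.31471   ],
       [-0.18586048,  0.60076636, -0.77751892,  0.8484132 ],
       [-0.01544609, -0.79299515, -0.60903211,  0.72011588],
       [ 0.        ,  0.        ,  0.        ,  1.        ]])}
0.9960625 0.73520565 3.356188
```

View pics/top0.png

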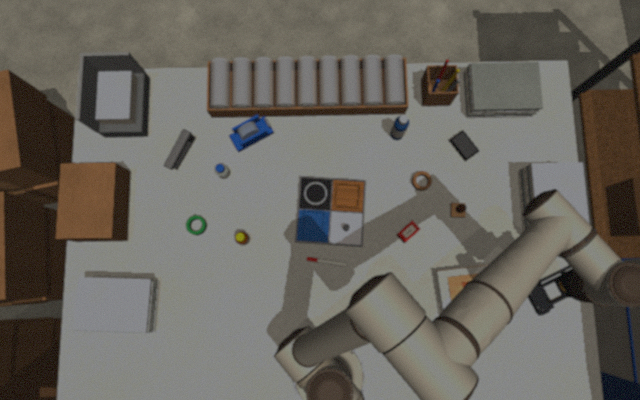

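View pics/side0.png

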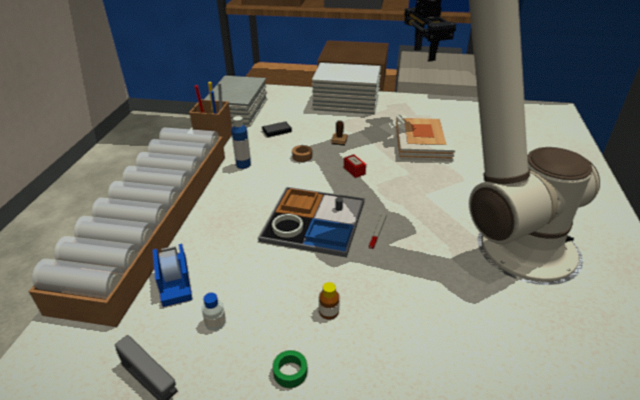

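The top view shows the glue bottle at (241,237), cleaner (222,170), green roll (197,225), brown roll (421,181), stamp (458,210) and staples (408,231). In the caddy, the cup is at (316,193), square pocket (347,195), oblong pocket (314,225) and spindle (346,227). The side view agrees.

```bash
cat > h.py <<'E'
import numpy as np,cv2
from station import r,viewer
def K(c): return 200/np.tan(np.radians(c['fov_y']/2))
def ray(c,u,v,z):
    """pixel -> world point on plane height z"""
    E=c['extrinsics'];f=K(c);u=np.asarray(u,float);v=np.asarray(v,float)
    d=np.stack([(u-c['cx'])/f,(v-c['cy'])/f,np.ones_like(u)],-1)@E[:3,:3].T
    t=(z-E[2,3])/d[...,2]
    return E[:3,3]+d*t[...,None]
def cloud(c,d):
    E=c['extrinsics'];f=K(c);v,u=np.mgrid[:400,:640]
    return np.stack([(u-c['cx'])/f*d,(v-c['cy'])/f*d,d],-1)@E[:3,:3].T+E[:3,3]
def blob(m,win=None):
    if win is not None:
        w=np.zeros_like(m);w[win[1]:win[3],win[0]:win[2]]=1;m=m&(w>0)
    n,l,s,ce=cv2.connectedComponentsWithStats(m.astype(np.uint8))
    i=1+np.argmax(s[1:,4]);return l==i,s[i],ce[i]
def rect(c,m,z):
    """min-area rect of mask projected on plane z: centre, sizes, angle of the long side (deg)"""
    v,u=np.nonzero(m);P=ray(c,u,v,z)[:,:2]
    (cx,cy),(w,h),a=cv2.minAreaRect((P*1000).astype(np.float32))
    if w<h:w,h,a=h,w,a+90
    return np.round([cx,cy,w,h,(a+90)%180-90],1)
def need(x,y,yaw):
    """tool-frame move: TCP to (x,y); yaw = world angle of jaw axis (deg, mod 180)"""
    s=r.sense();R=s['ee_rot'];d=np.array([x-s['tcp_pos'][0],y-s['tcp_pos'][1],0])
    cur=np.degrees(np.arctan2(R[1,1],R[0,1]));t=(yaw-cur+90)%180-90
    print('pos',s['tcp_pos'].round(4),'jaw',cur.round(1),'shift mm',(R.T@d*1000).round(1),'turn about tool z',round(-t,1),'j6',s['joints'][5].round(1),'j1',s['joints'][0].round(1))
E
python3 - <<'E'
from h import *
c=viewer.get_calibration('top');q=np.load('pics/top0.npz');p,d=q['p'].astype(int),q['d']
P=cloud(c,d);R,G,B=p[...,0],p[...,1],p[...,2]
hsv=cv2.cvtColor(q['p'],cv2.COLOR_RGB2HSV).astype(int)
sat=hsv[...,1]
def rep(n,win,m,z):
    b,s,_=blob(m,win);print(n,'px',s[4],'rect',rect(c,b,z),'z',np.percentile(P[b][:,2],[10,50,90]).round(3))
rep('glue',(230,225,252,250),(hsv[...,0]<35)&(sat>150)&(R>120),.072)
rep('clean',(210,158,232,182),(hsv[...,0]>95)&(sat>130),.072)
rep('green',(180,210,212,240),(sat>120)&(G>R+20),.025)
rep('brown',(405,165,436,196),(sat>75)&(R>B+20),.025)
rep('stamp-height',(445,198,472,222),P[...,2]>.045,.066)
rep('stampbase',(445,198,472,222),(sat>75),.018)
rep('staple',(390,215,425,246),(sat>150)&(R>G+40),.035)
rep('caddy',(285,165,375,255),P[...,2]>.008,.014)
rep('blue',(295,205,332,247),(sat>130)&(B>R+30),.01)
rep('wood',(328,175,368,213),(sat>110)&(R>B+20),.02)
rep('post',(334,215,360,240),P[...,2]>.028,.04)
rep('cup',(300,178,330,210),(sat<70)&(R>90),.024)
print(R[193,300:332],sat[227,330:366])
big=cv2.resize(q['p'][150:260,180:480],None,fx=2.66,fy=2.66,interpolation=cv2.INTER_CUBIC)
cv2.imwrite('pics/topcrop.png',big[:,:,::-1])
E
```

```text
glue px 45 rect [408.8 252.4  20.   19.5  62.7] z [0.068 0.071 0.074]
clean px 44 rect [615.8 314.2  19.8  19.   44.3] z [0.066 0.071 0.075]
green px 115 rect [451.7 394.   53.   52.2  27.1] z [0.02  0.024 0.028]
brown px 170 rect [ 576.  -298.7   58.2   57.1  -20.6] z [0.018 0.024 0.029]
stamp-height px 70 rect [ 482.  -405.6   27.1   24.    88.9] z [0.053 0.064 0.07 ]
stampbase px 186 rect [ 484.5 -406.2   45.    40.3   88.9] z [0.014 0.021 0.068]
staple px 83 rect [ 418.8 -248.    58.4   29.5  -46.8] z [0.031 0.035 0.039]
caddy px 3182 rect [490.7 -17.6 211.7 207.9  -4.9] z [0.009 0.012 0.022]
blue px 880 rect [445.4  37.8  93.1  91.6  -5. ] z [0.005 0.01  0.022]
wood px 917 rect [534.1 -69.5  94.5  93.6  85.3] z [0.006 0.01  0.022]
post px 37 rect [435.2 -62.9  19.3  17.  -46.2] z [0.034 0.04  0.044]
cup px 41 rect [526.   36.9  64.8  29.9  65.8] z [0.011 0.021 0.026]
[ 68  40  34  59  93  98  70  32  32  44  33  29  30  32  32  35  38  32
  30  34  28  32  38  34  59  87 103  71  37  30  51  73] [16  6  7  7  8 11  9  7 11 13 13  0 16 18 19 28 26 21 10  5 10  7  2 14
  6  9  9  9 11  8  2 10 13 27 28 39]
```

View pics/topcrop.png

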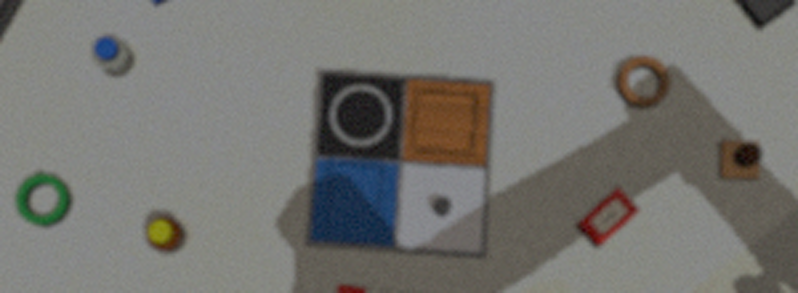

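The close view confirms the four inserts, with the caddy centre near (0.490, -0.017) and turned about -5°. I can't yet see which way the oblong pocket lies, so the wrist camera will have to show that.

```bash
python3 - <<'E'
from h import *
need(.4188,-.248,43.2)
c=viewer.get_calibration('wrist');print(c)
E
```

```text
pos [ 0.2576 -0.5693  0.4038] jaw 114.3 shift mm [-279.3  226.3    0.4] turn about tool z 71.1 j6 -14.8 j1 -50.8
{'fov_y': 65.16489430227611, 'cx': 316.36046769630457, 'cy': 204.48546773784517, 'extrinsics': array([[-0.41191242,  0.87299188,  0.26117683,  0.18389594],
       [ 0.91122071,  0.39392774,  0.12040659, -0.60188923],
       [ 0.00222918,  0.2875867 , -0.95775201,  0.38415591],
       [ 0.        ,  0.        ,  0.        ,  1.        ]])}
```

Emit:
{"method": "send_rows", "body": {"steps": [{"offset": [-35,28.3,0],"delta_rot": [0,0,0],"gripper": 1},{"offset": [-35,28.3,0],"delta_rot": [0,0,0],"gripper": 1},{"offset": [-35,28.3,0],"delta_rot": [0,0,0],"gripper": 1},{"offset": [-35,28.3,0],"delta_rot": [0,0,0],"gripper": 1},{"offset": [-35,28.3,0],"delta_rot": [0,0,0],"gripper": 1},{"offset": [-35,28.3,0],"delta_rot": [0,0,0],"gripper": 1},{"offset": [-35,28.3,0],"delta_rot": [0,0,0],"gripper": 1},{"offset": [-35,28.3,0],"delta_rot": [0,0,0],"gripper": 1},{"offset": [0,0,0],"delta_rot": [0,0,8],"gripper": 1},{"offset": [0,0,0],"delta_rot": [0,0,8],"gripper": 1}]}}

```text
time_s: 1.1
tcp_pos: [0.4248, -0.2357, 0.3987]
ee_rot: [[-0.991, -0.133, -0.007], [-0.133, 0.991, 0.008], [0.006, 0.009, -1.0]]
wrist_force: [0.2, 0.2, -0.2]
gripper_width: 0.998
```

Emit:
{"method": "send_rows", "body": {"steps": [{"offset": [0,0,10],"delta_rot": [0,0,8],"gripper": 1},{"offset": [0,0,10],"delta_rot": [0,0,8],"gripper": 1},{"offset": [0,0,10],"delta_rot": [0,0,8],"gripper": 1},{"offset": [0,0,10],"delta_rot": [0,0,8],"gripper": 1},{"offset": [0,0,10],"delta_rot": [0,0,8],"gripper": 1},{"offset": [0,0,10],"delta_rot": [0,0,8],"gripper": 1},{"offset": [0,0,0],"delta_rot": [0,0,6],"gripper": 1},{"offset": [0,0,0],"delta_rot": [0,0,0],"gripper": 1}]}}

```text
time_s: 1.9
tcp_pos: [0.4236, -0.2332, 0.334]
ee_rot: [[-0.662, 0.749, -0.012], [0.749, 0.662, 0.01], [0.015, -0.002, -1.0]]
wrist_force: [0.6, 0.1, 0.6]
gripper_width: 1.002
```

```bash
python3 - <<'E'
from h import *
print(r.sense()['ee_rot'].round(4))
need(.4188,-.248,43.2)
c=viewer.get_calibration('wrist');p,d=viewer.capture('wrist');cv2.imwrite('pics/w1.png',p[:,:,::-1])
h=cv2.cvtColor(p,cv2.COLOR_RGB2HSV).astype(int);P=cloud(c,d)
m=((h[...,0]<12)|(h[...,0]>168))&(h[...,1]>130)&(h[...,2]>50)
b,s,_=blob(m);print(s,np.percentile(P[b][:,2],[5,50,95]))
t=b&(abs(P[...,2]-.035)<.006);print(rect(c,t,.035))
E
```

```text
[[-0.6619  0.7495 -0.012 ]
 [ 0.7494  0.662   0.01  ]
 [ 0.0155 -0.0024 -0.9999]]
pos [ 0.4236 -0.2332  0.334 ] jaw 41.5 shift mm [ -8.  -13.4  -0.1] turn about tool z -1.7 j6 -128.6 j1 -9.7
[   0  189   74   81 3633] [0.04131838 0.04238594 0.04351539]
[ 234.  -445.5   79.8   60.2  -85.8]
```

View pics/w1.png

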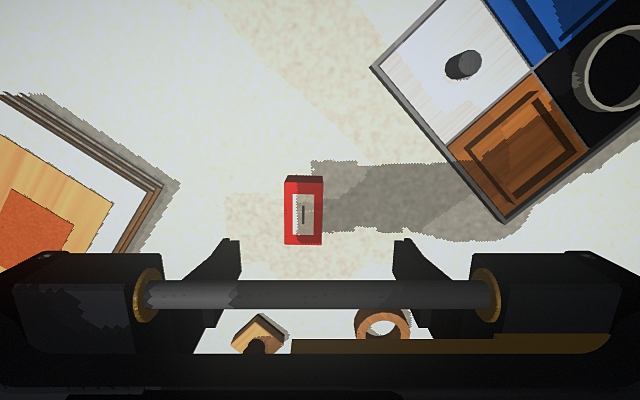

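The wrist view shows the red staple box at about (304,212), lined up with the jaws. The brown roll is at (383,325), the stamp at (258,333), and the caddy is at the upper right.

```bash
cat >> h.py <<'E'
def wshot(name):
    c=viewer.get_calibration('wrist');p,d=viewer.capture('wrist');cv2.imwrite(f'pics/{name}.png',p[:,:,::-1])
    return c,p,cloud(c,d),cv2.cvtColor(p,cv2.COLOR_RGB2HSV).astype(int)
def tilt():
    R=r.sense()['ee_rot'];z=R.T@np.array([0,0,-1.]);print('level turn (tool deg)',np.degrees(np.cross([0,0,1],z)).round(2))
E
python3 - <<'E'
from h import *
c,p,P,h=wshot('w2')
m=((h[...,0]<12)|(h[...,0]>168))&(h[...,1]>130)&(h[...,2]>50)
b,s,_=blob(m,(265,165,340,262));print(s,np.percentile(P[b][:,2],[5,50,95]))
t=b&(abs(P[...,2]-.035)<.006);x=rect(c,t,.035);print(x)
need(x[0]/1000,x[1]/1000,x[4]+90);tilt()
E
```

```text
[ 284  181   39   65 1461] [0.03426844 0.03536081 0.03645426]
[ 418.  -248.9   62.1   35.5  -50.1]
pos [ 0.4236 -0.2332  0.3342] jaw 41.6 shift mm [ -8.1 -14.6  -0.1] turn about tool z 1.7 j6 -128.4 j1 -9.7
level turn (tool deg) [-0.12 -0.87  0.  ]
```

Emit:
{"method": "send_rows", "body": {"steps": [{"offset": [-8,-14.6,0],"delta_rot": [0,0,0],"gripper": 1},{"offset": [0,0,0],"delta_rot": [0,-0.9,1.7],"gripper": 1},{"offset": [0,0,40],"delta_rot": [0,0,0],"gripper": 1},{"offset": [0,0,40],"delta_rot": [0,0,0],"gripper": 1},{"offset": [0,0,0],"delta_rot": [0,0,0],"gripper": 1}]}}

```text
time_s: 2.5
tcp_pos: [0.4192, -0.2501, 0.2553]
ee_rot: [[-0.649, 0.761, 0.008], [0.761, 0.649, -0.005], [-0.009, 0.003, -1.0]]
wrist_force: [-1.1, 0.2, -0.2]
gripper_width: 1.001
```

```bash
python3 - <<'E'
from h import *
need(.418,-.2489,39.9);tilt()
E
```

```text
pos [ 0.4192 -0.2501  0.2553] jaw 40.4 shift mm [ 1.7 -0.1 -0. ] turn about tool z 0.5 j6 -128.1 j1 -11.7
level turn (tool deg) [ 0.16  0.5  -0.  ]
```

Emit:
{"method": "send_rows", "body": {"steps": [{"offset": [1.5,0,30],"delta_rot": [0,0,0],"gripper": 1},{"offset": [0,0,25],"delta_rot": [0,0,0],"gripper": 1},{"offset": [0,0,2],"delta_rot": [0,0,0],"gripper": 1},{"offset": [0,0,0],"delta_rot": [0,0,0],"gripper": 0.3},{"offset": [0,0,0],"delta_rot": [0,0,0],"gripper": 0.3},{"offset": [0,0,0],"delta_rot": [0,0,0],"gripper": 0.3},{"offset": [0,0,0],"delta_rot": [0,0,0],"gripper": 0.3},{"offset": [0,0,0],"delta_rot": [0,0,0],"gripper": 0.3},{"offset": [0,0,0],"delta_rot": [0,0,0],"gripper": 0.3}]}}

```text
time_s: 3.4
tcp_pos: [0.4243, -0.2507, 0.2088]
ee_rot: [[-0.656, 0.755, 0.027], [0.755, 0.656, -0.012], [-0.026, 0.013, -1.0]]
wrist_force: [0.5, 0.1, 0.2]
gripper_width: 0.538
```

Emit:
{"method": "send_rows", "body": {"steps": [{"offset": [0,0,0],"delta_rot": [0,0,0],"gripper": 0.8},{"offset": [0,0,0],"delta_rot": [0,0,0],"gripper": 0.8},{"offset": [0,0,0],"delta_rot": [0,0,0],"gripper": 0.8}]}}

```text
time_s: 3.7
tcp_pos: [0.4242, -0.2507, 0.2091]
ee_rot: [[-0.656, 0.755, 0.027], [0.755, 0.656, -0.012], [-0.026, 0.013, -1.0]]
wrist_force: [-0.0, -0.5, -0.5]
gripper_width: 0.728
```

```bash
python3 - <<'E'
from h import *
need(.418,-.2489,39.9);tilt();print(r.sense()['gripper_width'])
E
```

```text
pos [ 0.4242 -0.2507  0.2091] jaw 41.0 shift mm [ 5.5 -3.5 -0.2] turn about tool z 1.1 j6 -128.0 j1 -11.6
level turn (tool deg) [ 0.73  1.51 -0.  ]
0.7276902928497352
```

Emit:
{"method": "send_rows", "body": {"steps": [{"offset": [5.5,-3.5,0],"delta_rot": [0.7,1.5,1.1],"gripper": 1},{"offset": [0,0,6],"delta_rot": [0,0,0],"gripper": 1},{"offset": [0,0,6],"delta_rot": [0,0,0],"gripper": 1},{"offset": [0,0,0],"delta_rot": [0,0,0],"gripper": 1}]}}

```text
time_s: 4.1
tcp_pos: [0.4171, -0.2486, 0.1955]
ee_rot: [[-0.64, 0.769, -0.003], [0.769, 0.64, 0.002], [0.003, -0.001, -1.0]]
wrist_force: [-0.4, -0.3, 0.1]
gripper_width: 0.986
```

```bash
python3 - <<'E'
from h import *
need(.418,-.2489,39.9);tilt();print(r.sense()['gripper_width'])
E
```

```text
pos [ 0.4171 -0.2486  0.1955] jaw 39.8 shift mm [-0.8  0.5 -0. ] turn about tool z -0.1 j6 -128.5 j1 -11.6
level turn (tool deg) [-0.06 -0.19  0.  ]
0.9864193377246229
```

Emit:
{"method": "send_rows", "body": {"steps": [{"offset": [0,0,-2.5],"delta_rot": [0,0,0],"gripper": 0.3},{"offset": [0,0,0],"delta_rot": [0,0,0],"gripper": 0.3},{"offset": [0,0,0],"delta_rot": [0,0,0],"gripper": 0.3},{"offset": [0,0,0],"delta_rot": [0,0,0],"gripper": 0.3},{"offset": [0,0,0],"delta_rot": [0,0,0],"gripper": 0.3},{"offset": [0,0,0],"delta_rot": [0,0,0],"gripper": 0.3},{"offset": [0,0,0],"delta_rot": [0,0,0],"gripper": 0.3},{"offset": [0,0,0],"delta_rot": [0,0,0],"gripper": 0.3},{"offset": [0,0,0],"delta_rot": [0,0,0],"gripper": 0.3},{"offset": [0,0,0],"delta_rot": [0,0,0],"gripper": 0.3}]}}

```text
time_s: 5.1
tcp_pos: [0.4175, -0.2486, 0.1982]
ee_rot: [[-0.64, 0.768, -0.002], [0.768, 0.64, 0.002], [0.003, -0.001, -1.0]]
wrist_force: [0.9, -0.2, -0.4]
gripper_width: 0.411
```

Emit:
{"method": "send_rows", "body": {"steps": [{"offset": [0,0,-20],"delta_rot": [0,0,0],"gripper": 0.3},{"offset": [0,0,-40],"delta_rot": [0,0,0],"gripper": 0.3},{"offset": [0,0,-40],"delta_rot": [0,0,0],"gripper": 0.3},{"offset": [0,0,0],"delta_rot": [0,0,0],"gripper": 0.3}]}}

```text
time_s: 5.5
tcp_pos: [0.4172, -0.2488, 0.2993]
ee_rot: [[-0.64, 0.769, -0.01], [0.769, 0.64, 0.003], [0.009, -0.005, -1.0]]
wrist_force: [0.8, -0.4, -1.6]
gripper_width: 0.412
```

```bash
python3 - <<'E'
from h import *
need(.4446,.0372,85);need(.4446,.0372,-5);tilt()
E
```

```text
pos [ 0.4172 -0.2488  0.2993] jaw 39.8 shift mm [202.3 204.    0.7] turn about tool z -45.2 j6 -128.6 j1 -11.6
pos [ 0.4172 -0.2488  0.2993] jaw 39.8 shift mm [202.3 204.    0.7] turn about tool z 44.8 j6 -128.6 j1 -11.6
level turn (tool deg) [-0.31 -0.5   0.  ]
```

Emit:
{"method": "send_rows", "body": {"steps": [{"offset": [25,25.5,0],"delta_rot": [0,0,0],"gripper": 0.3},{"offset": [25,25.5,0],"delta_rot": [0,0,0],"gripper": 0.3},{"offset": [25,25.5,0],"delta_rot": [0,0,0],"gripper": 0.3},{"offset": [25,25.5,0],"delta_rot": [0,0,0],"gripper": 0.3},{"offset": [25,25.5,0],"delta_rot": [0,0,0],"gripper": 0.3},{"offset": [0,25.5,0],"delta_rot": [0,0,0],"gripper": 0.3},{"offset": [0,0,0],"delta_rot": [0,0,0],"gripper": 0.3}]}}

```text
time_s: 6.2
tcp_pos: [0.4537, -0.049, 0.2964]
ee_rot: [[-0.634, 0.773, -0.013], [0.773, 0.635, 0.005], [0.012, -0.007, -1.0]]
wrist_force: [-0.2, -0.1, -1.3]
gripper_width: 0.411
```

```bash
python3 - <<'E'
from h import *
c,p,P,h=wshot('w3');np.savez('pics/w3.npz',P=P,p=p)
need(.4446,.0372,85);tilt()
def rep(n,m,z):
    b,s,_=blob(m);print(n,s,rect(c,b,z))
rep('blue',(h[...,0]>95)&(h[...,0]<125)&(h[...,1]>130),.01)
# rim points of blue pocket
b=(h[...,0]>95)&(h[...,0]<125)&(h[...,1]>130)&(abs(P[...,2]-.024)<.004)
rep('bluerim',cv2.morphologyEx(b.astype(np.uint8),cv2.MORPH_CLOSE,np.ones((3,3)))>0,.024)
w=(h[...,0]>5)&(h[...,0]<20)&(h[...,1]>130)&(abs(P[...,2]-.024)<.004);rep('woodrim',w,.024)
k=(abs(P[...,2]-.040)<.003)&(h[...,1]<80);rep('post',k,.040)
E
```

```text
pos [ 0.4521 -0.0498  0.2958] jaw 39.3 shift mm [72.1 49.3  0.5] turn about tool z -45.7 j6 -154.4 j1 14.1
level turn (tool deg) [-0.57 -0.8   0.  ]
blue [  297    30   163   170 14273] [444.8  39.  100.2  95.8  -4.9]
bluerim [ 310   43  143  149 2293] [443.2  39.3  93.9  66.1  -4.8]
woodrim [365 227  37  26 251] [514.5 -37.5  32.9  15.5  -5.8]
post [281 205   5  12  17] [425.8 -62.5   9.8   1.4 -71.8]
```

View pics/w3.png

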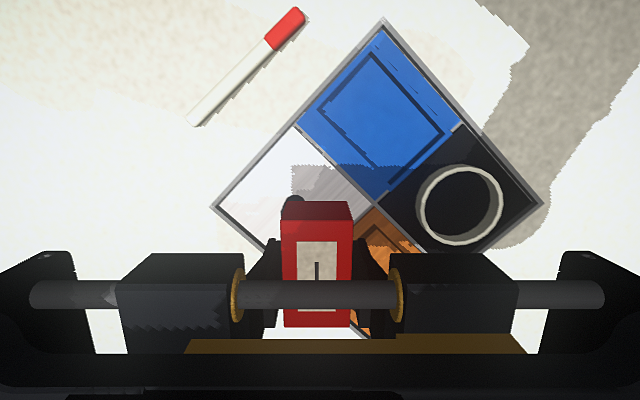

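The wrist view shows the box held, and the blue pocket's rim measures 94×66 mm at (443.5, 39), with its long axis at -4.8°. That matches the stated outer size of 94×66 mm.

Emit:
{"method": "send_rows", "body": {"steps": [{"offset": [36,24.6,0],"delta_rot": [0,0,0],"gripper": 0.3},{"offset": [36,24.6,0],"delta_rot": [-0.6,-0.8,0],"gripper": 0.3},{"offset": [0,0,0],"delta_rot": [0,0,-7.6],"gripper": 0.3},{"offset": [0,0,0],"delta_rot": [0,0,-7.6],"gripper": 0.3},{"offset": [0,0,10],"delta_rot": [0,0,-7.6],"gripper": 0.3},{"offset": [0,0,10],"delta_rot": [0,0,-7.6],"gripper": 0.3},{"offset": [0,0,10],"delta_rot": [0,0,-7.6],"gripper": 0.3},{"offset": [0,0,10],"delta_rot": [0,0,-7.6],"gripper": 0.3},{"offset": [0,0,0],"delta_rot": [0,0,0],"gripper": 0.3}]}}

```text
time_s: 7.15
tcp_pos: [0.438, 0.0329, 0.2492]
ee_rot: [[-0.997, 0.07, -0.014], [0.07, 0.998, -0.004], [0.014, -0.005, -1.0]]
wrist_force: [-0.7, -0.0, -0.5]
gripper_width: 0.409
```

```bash
python3 - <<'E'
from h import *
need(.444,.0385,85.2);tilt()
E
```

```text
pos [0.438  0.0329 0.2492] jaw 86.0 shift mm [-5.6  6.  -0.1] turn about tool z 0.8 j6 -119.4 j1 25.6
level turn (tool deg) [-0.27 -0.81  0.  ]
```

Emit:
{"method": "send_rows", "body": {"steps": [{"offset": [-5.6,6,0],"delta_rot": [-0.3,-0.8,0.8],"gripper": 0.3},{"offset": [0,0,10],"delta_rot": [0,0,0],"gripper": 0.3},{"offset": [0,0,7],"delta_rot": [0,0,0],"gripper": 0.3},{"offset": [0,0,0],"delta_rot": [0,0,0],"gripper": 0.3}]}}

```text
time_s: 7.55
tcp_pos: [0.4443, 0.0378, 0.2312]
ee_rot: [[-0.996, 0.095, 0.001], [0.095, 0.996, 0.001], [-0.001, 0.001, -1.0]]
wrist_force: [-0.6, 0.4, -1.0]
gripper_width: 0.41
```

```bash
python3 - <<'E'
from h import *
need(.444,.0385,85.2);tilt()
E
```

```text
pos [0.4443 0.0378 0.2312] jaw 84.6 shift mm [0.3 0.7 0. ] turn about tool z -0.6 j6 -121.3 j1 25.9
level turn (tool deg) [ 0.07  0.07 -0.  ]
```

Emit:
{"method": "send_rows", "body": {"steps": [{"offset": [0,0.5,10],"delta_rot": [0,0,0],"gripper": 0.3},{"offset": [0,0,8],"delta_rot": [0,0,0],"gripper": 0.3},{"offset": [0,0,3],"delta_rot": [0,0,0],"gripper": 0.3},{"offset": [0,0,0],"delta_rot": [0,0,0],"gripper": 0.3}]}}

```text
time_s: 7.95
tcp_pos: [0.4445, 0.0385, 0.2082]
ee_rot: [[-0.995, 0.095, 0.001], [0.095, 0.995, 0.001], [-0.001, 0.001, -1.0]]
wrist_force: [-0.8, -0.1, 0.5]
gripper_width: 0.408
```

Emit:
{"method": "send_rows", "body": {"steps": [{"offset": [0,0,0],"delta_rot": [0,0,0],"gripper": 0.65},{"offset": [0,0,0],"delta_rot": [0,0,0],"gripper": 0.65},{"offset": [0,0,0],"delta_rot": [0,0,0],"gripper": 0.65},{"offset": [0,0,0],"delta_rot": [0,0,0],"gripper": 0.65},{"offset": [0,0,-20],"delta_rot": [0,0,0],"gripper": 0.65},{"offset": [0,0,-40],"delta_rot": [0,0,0],"gripper": 1},{"offset": [0,0,-40],"delta_rot": [0,0,0],"gripper": 1},{"offset": [0,0,0],"delta_rot": [0,0,0],"gripper": 1}]}}

```text
time_s: 8.75
tcp_pos: [0.4449, 0.0386, 0.3124]
ee_rot: [[-0.996, 0.095, 0.002], [0.095, 0.996, 0.0], [-0.002, 0.0, -1.0]]
wrist_force: [0.1, 0.8, 0.3]
gripper_width: 0.841
```

```bash
python3 - <<'E'
from h import *
c,p,P,h=wshot('w4')
m=((h[...,0]<12)|(h[...,0]>168))&(h[...,1]>130)&(abs(P[...,2]-.045)<.01)
b,s,_=blob(m);print('box',s,np.percentile(P[b][:,2],[5,50,95]),rect(c,b,.045))
w=(h[...,0]>5)&(h[...,0]<25)&(h[...,1]>110)&(abs(P[...,2]-.024)<.005);b,s,_=blob(w);print('woodrim',s,rect(c,b,.024))
k=(abs(P[...,2]-.024)<.005)&(h[...,1]<80)&(h[...,2]>90);b,s,_=blob(k);print('cup',s,rect(c,b,.024))
need(.576,-.2987,85)
need(.576,-.2987,40);tilt()
E
```

```text
box [ 295  173   44   73 1979] [0.04353017 0.04528811 0.04636369] [444.1  38.6  62.8  35.6  -5.4]
woodrim [221 309  37  23 280] [559.4 -51.5  37.5  26.1  84.6]
cup [286 309  65  20 352] [565.1  28.7  63.9  22.5  84.6]
pos [0.4439 0.0382 0.3101] jaw 84.5 shift mm [-1.637e+02 -3.228e+02 -1.000e-01] turn about tool z -0.5 j6 -121.4 j1 25.9
pos [0.4439 0.0382 0.3101] jaw 84.5 shift mm [-1.637e+02 -3.228e+02 -1.000e-01] turn about tool z 44.5 j6 -121.4 j1 25.9
level turn (tool deg) [-0.07 -0.16  0.  ]
```

View pics/w4.png

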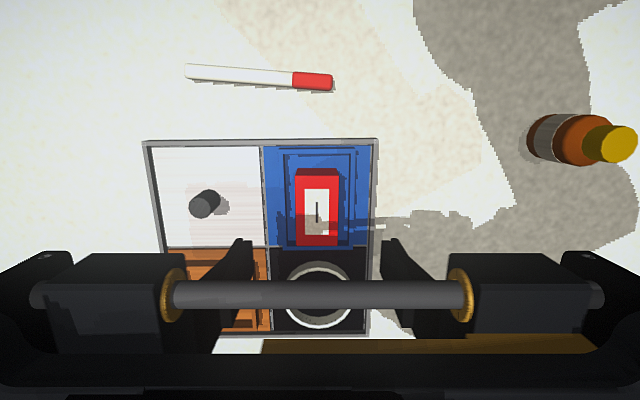

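Wrist view: the staple box sits in the blue pocket at (317,208), flat, 0.4 mm off centre, with its top at z = 0.045 as expected. Next is the brown roll.

Emit:
{"method": "send_rows", "body": {"steps": [{"offset": [-20.4,-40.2,0],"delta_rot": [0,0,0],"gripper": 1},{"offset": [-20.4,-40.2,0],"delta_rot": [0,0,0],"gripper": 1},{"offset": [-20.4,-40.2,0],"delta_rot": [0,0,0],"gripper": 1},{"offset": [-20.4,-40.2,0],"delta_rot": [0,0,0],"gripper": 1},{"offset": [-20.4,-40.2,0],"delta_rot": [0,0,0],"gripper": 1},{"offset": [-20.4,-40.2,0],"delta_rot": [0,0,0],"gripper": 1},{"offset": [-20.4,-40.2,0],"delta_rot": [0,0,0],"gripper": 1},{"offset": [-20,-34,0],"delta_rot": [0,0,0],"gripper": 1},{"offset": [0,0,0],"delta_rot": [0,0,0],"gripper": 1}]}}

```text
time_s: 9.7
tcp_pos: [0.5796, -0.302, 0.2983]
ee_rot: [[-0.996, 0.089, -0.015], [0.089, 0.996, 0.004], [0.015, 0.002, -1.0]]
wrist_force: [-0.7, 1.5, 0.1]
gripper_width: 1.0
```

```bash
cat >> h.py <<'E'
def brown(name):
    c,p,P,h=wshot(name)
    m=(h[...,0]>3)&(h[...,0]<25)&(h[...,1]>80)&(abs(P[...,2]-.025)<.005)
    b,s,_=blob(m);v,u=np.nonzero(b);Q=ray(c,u,v,.025)[:,:2]*1000
    print(s,np.percentile(P[b][:,2],[5,50,95]).round(4),cv2.minEnclosingCircle(Q.astype(np.float32)));return Q
E
python3 - <<'E'
from h import *
brown('w5');need(.576,-.2987,40);tilt()
E
```

```text
[ 284  176   70   67 2131] [0.0236 0.0252 0.0263] ((575.849853515625, -299.31219482421875), 29.724363327026367)
pos [ 0.5786 -0.3004  0.2978] jaw 84.9 shift mm [2.8 1.4 0.1] turn about tool z 44.9 j6 -81.8 j1 -13.3
level turn (tool deg) [ 0.21 -1.02  0.  ]
```

Emit:
{"method": "send_rows", "body": {"steps": [{"offset": [2.8,1.2,0],"delta_rot": [0.2,-1,0],"gripper": 1},{"offset": [0,0,0],"delta_rot": [0,0,7.5],"gripper": 1},{"offset": [0,0,0],"delta_rot": [0,0,7.5],"gripper": 1},{"offset": [0,0,10],"delta_rot": [0,0,7.5],"gripper": 1},{"offset": [0,0,15],"delta_rot": [0,0,7.5],"gripper": 1},{"offset": [0,0,15],"delta_rot": [0,0,7.5],"gripper": 1},{"offset": [0,0,15],"delta_rot": [0,0,7],"gripper": 1},{"offset": [0,0,0],"delta_rot": [0,0,0],"gripper": 1}]}}

```text
time_s: 10.55
tcp_pos: [0.5701, -0.2874, 0.2387]
ee_rot: [[-0.632, 0.775, -0.003], [0.775, 0.632, 0.004], [0.005, -0.0, -1.0]]
wrist_force: [-0.2, -0.3, -0.2]
gripper_width: 0.998
```

```bash
python3 - <<'E'
from h import *
need(.5758,-.2993,40);tilt()
E
```

```text
pos [ 0.5701 -0.2874  0.2387] jaw 39.2 shift mm [-12.8  -3.1  -0.1] turn about tool z -0.8 j6 -128.4 j1 -12.3
level turn (tool deg) [-0.   -0.29  0.  ]
```

Emit:
{"method": "send_rows", "body": {"steps": [{"offset": [-12.6,-3,0],"delta_rot": [0,-0.3,0],"gripper": 1},{"offset": [0,0,12],"delta_rot": [0,0,0],"gripper": 1},{"offset": [0,0,12],"delta_rot": [0,0,0],"gripper": 1},{"offset": [0,0,0],"delta_rot": [0,0,0],"gripper": 1}]}}

```text
time_s: 10.95
tcp_pos: [0.5764, -0.2981, 0.2153]
ee_rot: [[-0.639, 0.769, 0.004], [0.769, 0.639, -0.002], [-0.004, 0.002, -1.0]]
wrist_force: [-0.8, -0.0, -0.5]
gripper_width: 0.996
```

```bash
python3 - <<'E'
from h import *
need(.5758,-.2993,40);tilt()
E
```

```text
pos [ 0.5764 -0.2981  0.2153] jaw 39.7 shift mm [-0.6 -1.2 -0. ] turn about tool z -0.3 j6 -127.2 j1 -13.1
level turn (tool deg) [ 0.11  0.22 -0.  ]
```

Emit:
{"method": "send_rows", "body": {"steps": [{"offset": [0,-1.2,10],"delta_rot": [0,0,0],"gripper": 1},{"offset": [0,0,10],"delta_rot": [0,0,0],"gripper": 1},{"offset": [0,0,8],"delta_rot": [0,0,0],"gripper": 1},{"offset": [0,0,0],"delta_rot": [0,0,0],"gripper": 1}]}}

```text
time_s: 11.35
tcp_pos: [0.5752, -0.2991, 0.1844]
ee_rot: [[-0.64, 0.769, 0.003], [0.769, 0.64, -0.001], [-0.003, 0.002, -1.0]]
wrist_force: [-0.0, 0.4, 0.8]
gripper_width: 0.996
```

Emit:
{"method": "send_rows", "body": {"steps": [{"offset": [0,0,-2.5],"delta_rot": [0,0,0],"gripper": 0.5},{"offset": [0,0,0],"delta_rot": [0,0,0],"gripper": 0.5},{"offset": [0,0,0],"delta_rot": [0,0,0],"gripper": 0.5},{"offset": [0,0,0],"delta_rot": [0,0,0],"gripper": 0.5},{"offset": [0,0,0],"delta_rot": [0,0,0],"gripper": 0.5},{"offset": [0,0,0],"delta_rot": [0,0,0],"gripper": 0.5}]}}

```text
time_s: 11.95
tcp_pos: [0.5757, -0.2992, 0.1881]
ee_rot: [[-0.64, 0.768, 0.005], [0.768, 0.64, -0.002], [-0.005, 0.003, -1.0]]
wrist_force: [0.5, -0.1, -2.4]
gripper_width: 0.68
```

Emit:
{"method": "send_rows", "body": {"steps": [{"offset": [0,0,0],"delta_rot": [0,0,0],"gripper": 0.5},{"offset": [0,0,-20],"delta_rot": [0,0,0],"gripper": 0.5},{"offset": [0,0,-40],"delta_rot": [0,0,0],"gripper": 0.5},{"offset": [0,0,-40],"delta_rot": [0,0,0],"gripper": 0.5},{"offset": [0,0,0],"delta_rot": [0,0,0],"gripper": 0.5}]}}

```text
time_s: 12.45
tcp_pos: [0.5748, -0.299, 0.2889]
ee_rot: [[-0.64, 0.769, -0.001], [0.769, 0.64, -0.001], [-0.0, -0.001, -1.0]]
wrist_force: [1.3, 0.9, -1.1]
gripper_width: 0.68
```

```bash
python3 - <<'E'
from h import *
need(.4355,-.0615,40);tilt()
E
```

```text
pos [ 0.5748 -0.299   0.2889] jaw 39.8 shift mm [ 2.717e+02  4.480e+01 -1.000e-01] turn about tool z -0.2 j6 -127.1 j1 -13.2
level turn (tool deg) [-0.07  0.    0.  ]
```

Emit:
{"method": "send_rows", "body": {"steps": [{"offset": [38,6.4,0],"delta_rot": [0,0,0],"gripper": 0.5},{"offset": [38,6.4,0],"delta_rot": [0,0,0],"gripper": 0.5},{"offset": [38,6.4,0],"delta_rot": [0,0,0],"gripper": 0.5},{"offset": [38,6.4,0],"delta_rot": [0,0,0],"gripper": 0.5},{"offset": [38,6.4,0],"delta_rot": [0,0,0],"gripper": 0.5},{"offset": [0,6.4,0],"delta_rot": [0,0,0],"gripper": 0.5},{"offset": [0,0,0],"delta_rot": [0,0,0],"gripper": 0.5}]}}

```text
time_s: 13.15
tcp_pos: [0.478, -0.1236, 0.2868]
ee_rot: [[-0.637, 0.771, 0.0], [0.771, 0.637, -0.001], [-0.001, -0.0, -1.0]]
wrist_force: [-0.0, 0.1, -0.7]
gripper_width: 0.678
```

```bash
python3 - <<'E'
from h import *
c,p,P,h=wshot('w6')
for lab,lo,hi in[('post',.036,.046)]:
    k=(P[...,2]>lo)&(P[...,2]<hi)&(h[...,1]<90);k[:, :]&=(np.hypot(P[...,0]-.4355,P[...,1]+.0615)<.03)
    b,s,_=blob(k);print(lab,s,np.percentile(P[b][:,2],[5,50,95]).round(3),rect(c,b,.040))
w=(h[...,0]>5)&(h[...,0]<25)&(h[...,1]>110)&(abs(P[...,2]-.024)<.004);b,s,_=blob(w);print('woodrim',s,rect(c,b,.024))
# held roll relative to tcp
m=(h[...,0]>3)&(h[...,0]<25)&(h[...,1]>80)&(P[...,2]>.09)
b,s,_=blob(m);print('roll',s,np.percentile(P[b][:,2],[5,50,95]).round(3));z=np.median(P[b][:,2]);b&=abs(P[...,2]-z)<.004
v,u=np.nonzero(b);print(cv2.minEnclosingCircle((ray(c,u,v,z)[:,:2]*1000).astype(np.float32)))
need(.4355,-.0615,40);tilt()
E
```

```text
post [315 102  27  29 630] [0.039 0.04  0.041] [434.8 -60.4  18.8  18.2 -50.4]
woodrim [ 350  140  129  124 2063] [533.8 -68.8  75.4  74.1  -4.8]
roll [ 232  333  344   21 5729] [0.199 0.203 0.206]
((479.853271484375, -93.23896789550781), 42.827171325683594)
pos [ 0.4775 -0.124   0.2866] jaw 39.5 shift mm [74.9  7.4  0. ] turn about tool z -0.5 j6 -144.8 j1 4.3
level turn (tool deg) [-0.06 -0.04  0.  ]
```

View pics/w6.png

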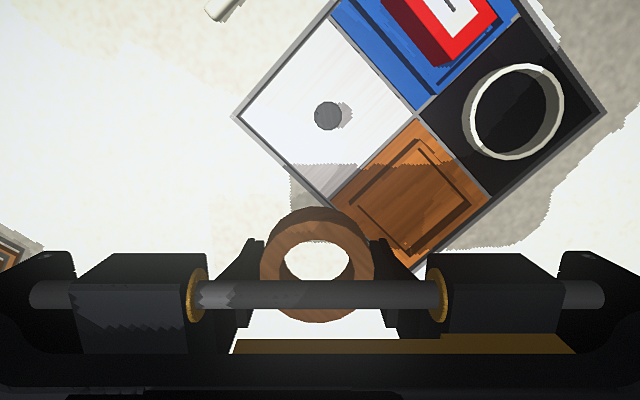

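The wrist view shows the brown roll level between the fingers at (317,265). The post is at (328,116), measured at (434.8, -60.4) with its top at z = 0.040 m.

Emit:
{"method": "send_rows", "body": {"steps": [{"offset": [37,3.8,0],"delta_rot": [0,0,0],"gripper": 0.5},{"offset": [37,3.8,0],"delta_rot": [0,0,-0.4],"gripper": 0.5},{"offset": [0,0,10],"delta_rot": [0,0,0],"gripper": 0.5},{"offset": [0,0,14],"delta_rot": [0,0,0],"gripper": 0.5},{"offset": [0,0,0],"delta_rot": [0,0,0],"gripper": 0.5}]}}

```text
time_s: 13.7
tcp_pos: [0.4382, -0.0633, 0.2613]
ee_rot: [[-0.637, 0.771, 0.001], [0.771, 0.637, -0.0], [-0.001, 0.001, -1.0]]
wrist_force: [0.2, 0.6, -0.9]
gripper_width: 0.677
```

```bash
python3 - <<'E'
from h import *
need(.435,-.0606,40);tilt()
E
```

```text
pos [ 0.4382 -0.0633  0.2613] jaw 39.6 shift mm [ 4.1 -0.7 -0. ] turn about tool z -0.4 j6 -153.4 j1 12.9
level turn (tool deg) [ 0.05  0.07 -0.  ]
```

Emit:
{"method": "send_rows", "body": {"steps": [{"offset": [4.1,-0.7,0],"delta_rot": [0,0,0],"gripper": 0.5},{"offset": [0,0,8],"delta_rot": [0,0,0],"gripper": 0.5},{"offset": [0,0,8],"delta_rot": [0,0,0],"gripper": 0.5},{"offset": [0,0,0],"delta_rot": [0,0,0],"gripper": 0.5}]}}

```text
time_s: 14.1
tcp_pos: [0.4367, -0.0622, 0.2444]
ee_rot: [[-0.634, 0.773, 0.003], [0.773, 0.634, -0.001], [-0.002, 0.002, -1.0]]
wrist_force: [-0.9, -0.1, -0.3]
gripper_width: 0.682
```

```bash
python3 - <<'E'
from h import *
need(.435,-.0606,40);tilt()
E
```

```text
pos [ 0.4367 -0.0622  0.2444] jaw 39.3 shift mm [ 2.3 -0.3 -0. ] turn about tool z -0.7 j6 -153.9 j1 13.2
level turn (tool deg) [ 0.11  0.13 -0.  ]
```

Emit:
{"method": "send_rows", "body": {"steps": [{"offset": [2.3,0,10],"delta_rot": [0,0,0],"gripper": 0.5},{"offset": [0.5,0,10],"delta_rot": [0,0,0],"gripper": 0.5},{"offset": [0,0,10],"delta_rot": [0,0,0],"gripper": 0.5},{"offset": [0,0,10],"delta_rot": [0,0,0],"gripper": 0.5},{"offset": [0,0,2],"delta_rot": [0,0,0],"gripper": 0.5},{"offset": [0,0,0],"delta_rot": [0,0,0],"gripper": 0.5}]}}

```text
time_s: 14.7
tcp_pos: [0.4364, -0.0604, 0.2007]
ee_rot: [[-0.634, 0.773, 0.005], [0.773, 0.634, -0.001], [-0.004, 0.003, -1.0]]
wrist_force: [-0.6, 1.0, -0.4]
gripper_width: 0.68
```

Emit:
{"method": "send_rows", "body": {"steps": [{"offset": [1,0,2],"delta_rot": [0,0,0],"gripper": 0.5},{"offset": [0,0,0],"delta_rot": [0,0,0],"gripper": 0.8},{"offset": [0,0,0],"delta_rot": [0,0,0],"gripper": 0.8},{"offset": [0,0,0],"delta_rot": [0,0,0],"gripper": 0.8},{"offset": [0,0,0],"delta_rot": [0,0,0],"gripper": 0.8},{"offset": [0,0,-20],"delta_rot": [0,0,0],"gripper": 0.8},{"offset": [0,0,-45],"delta_rot": [0,0,0],"gripper": 1},{"offset": [0,0,-45],"delta_rot": [0,0,0],"gripper": 1},{"offset": [0,0,-20],"delta_rot": [0,0,0],"gripper": 1},{"offset": [0,0,0],"delta_rot": [0,0,0],"gripper": 1}]}}

```text
time_s: 15.7
tcp_pos: [0.4356, -0.0595, 0.3353]
ee_rot: [[-0.634, 0.773, 0.008], [0.773, 0.634, -0.001], [-0.006, 0.005, -1.0]]
wrist_force: [0.6, 0.5, 0.1]
gripper_width: 0.988
```

```bash
python3 - <<'E'
from h import *
c,p,P,h=wshot('w7')
m=(h[...,0]>3)&(h[...,0]<25)&(h[...,1]>80)&(abs(P[...,2]-.035)<.005)&(np.hypot(P[...,0]-.435,P[...,1]+.0605)<.045)
b,s,_=blob(m);print('roll',s,np.percentile(P[b][:,2],[5,50,95]).round(4))
v,u=np.nonzero(b);print(cv2.minEnclosingCircle((ray(c,u,v,.035)[:,:2]*1000).astype(np.float32)))
need(.482,-.4056,85);tilt()
need(.482,-.4056,40)
E
```

```text
roll [ 285  169   63   60 1749] [0.0341 0.0353 0.0364]
((435.71612548828125, -60.246246337890625), 29.52179718017578)
pos [ 0.4352 -0.0596  0.334 ] jaw 39.4 shift mm [-297.2 -183.3    0.7] turn about tool z -45.6 j6 -154.3 j1 13.6
level turn (tool deg) [ 0.19  0.26 -0.  ]
pos [ 0.4352 -0.0596  0.334 ] jaw 39.4 shift mm [-297.2 -183.3    0.7] turn about tool z -0.6 j6 -154.3 j1 13.6
```

The roll is on the spindle floor: top at z = 0.0353 m and within 1 mm of the post centre. Now the stamp.

Emit:
{"method": "send_rows", "body": {"steps": [{"offset": [-37,-22.8,0],"delta_rot": [0,0,0],"gripper": 1},{"offset": [-37,-22.8,0],"delta_rot": [0,0,0],"gripper": 1},{"offset": [-37,-22.8,0],"delta_rot": [0,0,0],"gripper": 1},{"offset": [-37,-22.8,0],"delta_rot": [0,0,0],"gripper": 1},{"offset": [-37,-22.8,0],"delta_rot": [0,0,0],"gripper": 1},{"offset": [-37,-22.8,0],"delta_rot": [0,0,0],"gripper": 1},{"offset": [-37,-22.8,0],"delta_rot": [0,0,0],"gripper": 1},{"offset": [-32,-20,0],"delta_rot": [0,0,0],"gripper": 1},{"offset": [0,0,0],"delta_rot": [0,0,0],"gripper": 1}]}}

```text
time_s: 16.65
tcp_pos: [0.4817, -0.4094, 0.317]
ee_rot: [[-0.639, 0.769, -0.016], [0.769, 0.639, 0.009], [0.017, -0.007, -1.0]]
wrist_force: [-0.7, -0.7, 0.0]
gripper_width: 1.0
```

```bash
python3 - <<'E'
from h import *
c,p,P,h=wshot('w8')
N=np.hypot(P[...,0]-.482,P[...,1]+.4056)<.04
b,s,_=blob(N&(P[...,2]>.055)&(P[...,2]<.075));print('top',s,np.percentile(P[b][:,2],[5,50,95]).round(3),rect(c,b&(P[...,2]>.064),.067))
b,s,_=blob(N&(abs(P[...,2]-.018)<.004)&(h[...,1]>60));print('base',s,rect(c,b,.018))
need(.482,-.4056,40);tilt()
E
```

```text
top [308 202  32  33 816] [0.059 0.067 0.069] [ 482.7 -405.8   23.1   22.3  -85.6]
base [ 292  173   64   48 1233] [ 482.8 -406.    43.6   43.5   86.8]
pos [ 0.4812 -0.4077  0.3165] jaw 39.8 shift mm [1.1 1.9 0. ] turn about tool z -0.2 j6 -114.6 j1 -25.6
level turn (tool deg) [-0.39 -1.12  0.  ]
```

View pics/w8.png

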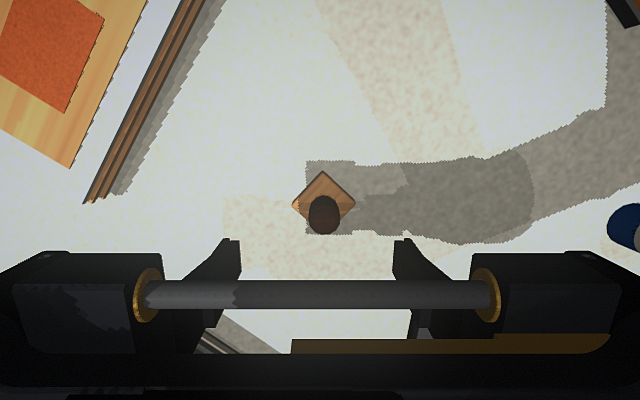

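The stamp is at (324,205) in the wrist view, upright, and its base measures 43.6 mm. Its centre and handle agree at (482.7, -405.9).

Emit:
{"method": "send_rows", "body": {"steps": [{"offset": [0.4,2.3,0],"delta_rot": [-0.4,-1.1,0],"gripper": 1},{"offset": [0,0,25],"delta_rot": [0,0,0],"gripper": 1},{"offset": [0,0,25],"delta_rot": [0,0,0],"gripper": 1},{"offset": [0,0,0],"delta_rot": [0,0,0],"gripper": 1}]}}

```text
time_s: 17.1
tcp_pos: [0.4821, -0.4015, 0.2623]
ee_rot: [[-0.641, 0.767, -0.001], [0.767, 0.641, 0.002], [0.003, 0.0, -1.0]]
wrist_force: [-0.1, 0.3, -0.2]
gripper_width: 0.999
```

```bash
python3 - <<'E'
from h import *
need(.4827,-.4059,40);tilt()
E
```

```text
pos [ 0.4821 -0.4015  0.2623] jaw 39.9 shift mm [-3.7 -2.3 -0. ] turn about tool z -0.1 j6 -115.0 j1 -25.1
level turn (tool deg) [ 0.02 -0.15  0.  ]
```

Emit:
{"method": "send_rows", "body": {"steps": [{"offset": [-3.5,-2.2,8],"delta_rot": [0,0,0],"gripper": 1},{"offset": [0,0,15],"delta_rot": [0,0,0],"gripper": 1},{"offset": [0,0,15],"delta_rot": [0,0,0],"gripper": 1},{"offset": [0,0,8],"delta_rot": [0,0,0],"gripper": 1},{"offset": [0,0,0],"delta_rot": [0,0,0],"gripper": 1}]}}

```text
time_s: 17.6
tcp_pos: [0.4849, -0.4033, 0.2189]
ee_rot: [[-0.646, 0.763, 0.005], [0.763, 0.646, -0.002], [-0.005, 0.003, -1.0]]
wrist_force: [0.3, -0.6, 0.1]
gripper_width: 1.0
```

```bash
python3 - <<'E'
from h import *
need(.4827,-.4059,40);tilt()
E
```

```text
pos [ 0.4849 -0.4033  0.2189] jaw 40.3 shift mm [-0.6 -3.4 -0. ] turn about tool z 0.3 j6 -114.7 j1 -25.1
level turn (tool deg) [ 0.15  0.29 -0.  ]
```

Emit:
{"method": "send_rows", "body": {"steps": [{"offset": [-0.6,-3.4,5],"delta_rot": [0.1,0.3,0],"gripper": 1},{"offset": [0,0,0],"delta_rot": [0,0,0],"gripper": 0.1},{"offset": [0,0,0],"delta_rot": [0,0,0],"gripper": 0.1},{"offset": [0,0,0],"delta_rot": [0,0,0],"gripper": 0.1},{"offset": [0,0,0],"delta_rot": [0,0,0],"gripper": 0.1},{"offset": [0,0,0],"delta_rot": [0,0,0],"gripper": 0.1},{"offset": [0,0,0],"delta_rot": [0,0,0],"gripper": 0.1},{"offset": [0,0,0],"delta_rot": [0,0,0],"gripper": 0.1},{"offset": [0,0,0],"delta_rot": [0,0,0],"gripper": 0.1},{"offset": [0,0,0],"delta_rot": [0,0,0],"gripper": 0.1},{"offset": [0,0,0],"delta_rot": [0,0,0],"gripper": 0.1},{"offset": [0,0,0],"delta_rot": [0,0,0],"gripper": 0.1}]}}

```text
time_s: 18.8
tcp_pos: [0.4837, -0.4066, 0.2173]
ee_rot: [[-0.647, 0.763, 0.006], [0.763, 0.647, -0.003], [-0.006, 0.003, -1.0]]
wrist_force: [0.2, 0.1, -0.1]
gripper_width: 0.291
```

Emit:
{"method": "send_rows", "body": {"steps": [{"offset": [0,0,-20],"delta_rot": [0,0,0],"gripper": 0.1},{"offset": [0,0,-40],"delta_rot": [0,0,0],"gripper": 0.1},{"offset": [0,0,-40],"delta_rot": [0,0,0],"gripper": 0.1},{"offset": [0,0,0],"delta_rot": [0,0,0],"gripper": 0.1}]}}

```text
time_s: 19.2
tcp_pos: [0.4827, -0.4063, 0.3176]
ee_rot: [[-0.646, 0.763, -0.001], [0.763, 0.646, 0.001], [0.001, -0.0, -1.0]]
wrist_force: [-0.3, -0.4, -0.3]
gripper_width: 0.289
```

```bash
python3 - <<'E'
from h import *
need(.5345,-.069,40);tilt()
E
```

```text
pos [ 0.4827 -0.4063  0.3176] jaw 40.3 shift mm [2.239e+02 2.576e+02 2.000e-01] turn about tool z 0.3 j6 -114.3 j1 -25.4
level turn (tool deg) [-0.01 -0.07  0.  ]
```

Emit:
{"method": "send_rows", "body": {"steps": [{"offset": [27.8,32,0],"delta_rot": [0,0,0],"gripper": 0.1},{"offset": [27.8,32,0],"delta_rot": [0,0,0],"gripper": 0.1},{"offset": [27.8,32,0],"delta_rot": [0,0,0],"gripper": 0.1},{"offset": [27.8,32,0],"delta_rot": [0,0,0],"gripper": 0.1},{"offset": [27.8,32,0],"delta_rot": [0,0,0],"gripper": 0.1},{"offset": [27.8,32,0],"delta_rot": [0,0,0],"gripper": 0.1},{"offset": [27.8,32,0],"delta_rot": [0,0,0],"gripper": 0.1},{"offset": [25,27,0],"delta_rot": [0,0,0],"gripper": 0.1},{"offset": [0,0,0],"delta_rot": [0,0,0],"gripper": 0.1}]}}

```text
time_s: 20.1
tcp_pos: [0.5326, -0.0659, 0.3138]
ee_rot: [[-0.641, 0.767, -0.003], [0.767, 0.641, 0.002], [0.004, -0.001, -1.0]]
wrist_force: [0.5, -0.3, 0.0]
gripper_width: 0.287
```

```bash
python3 - <<'E'
from h import *
need(.5345,-.069,40.3);tilt()
c,p,P,h=wshot('w9')
E
```

```text
pos [ 0.5326 -0.0659  0.3138] jaw 39.9 shift mm [-3.6 -0.5 -0. ] turn about tool z -0.4 j6 -150.2 j1 10.2
level turn (tool deg) [-0.06 -0.22  0.  ]
```

View pics/w9.png

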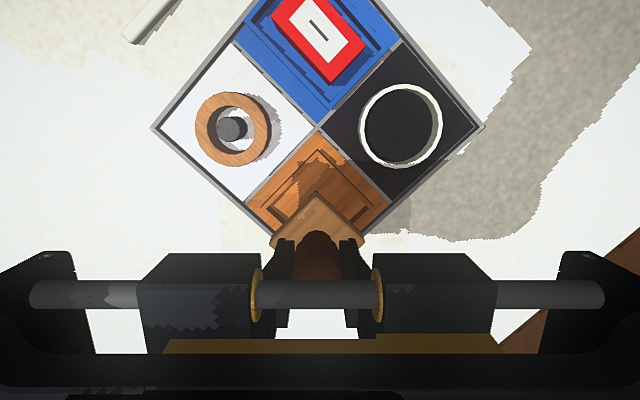

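In the wrist view the stamp is held upright at (318,240), square to the wooden pocket. The roll is on the spindle at (233,128) and the box is in its pocket at (320,35).

Emit:
{"method": "send_rows", "body": {"steps": [{"offset": [-3.4,-0.5,0],"delta_rot": [0,-0.2,0],"gripper": 0.1},{"offset": [0,0,15],"delta_rot": [0,0,0],"gripper": 0.1},{"offset": [0,0,15],"delta_rot": [0,0,0],"gripper": 0.1},{"offset": [0,0,15],"delta_rot": [0,0,0],"gripper": 0.1},{"offset": [0,0,0],"delta_rot": [0,0,0],"gripper": 0.1}]}}

```text
time_s: 20.65
tcp_pos: [0.5332, -0.0757, 0.2663]
ee_rot: [[-0.635, 0.772, -0.003], [0.772, 0.635, -0.002], [0.001, -0.003, -1.0]]
wrist_force: [-0.5, -0.4, -1.2]
gripper_width: 0.292
```

```bash
python3 - <<'E'
from h import *
need(.5345,-.069,40.3);tilt()
E
```

```text
pos [ 0.5332 -0.0757  0.2663] jaw 39.4 shift mm [ 4.3  5.3 -0. ] turn about tool z -0.9 j6 -149.8 j1 9.2
level turn (tool deg) [-0.19 -0.03  0.  ]
```

Emit:
{"method": "send_rows", "body": {"steps": [{"offset": [4.2,5.2,0],"delta_rot": [-0.2,0,0],"gripper": 0.1},{"offset": [0,0,8],"delta_rot": [0,0,0],"gripper": 0.1},{"offset": [0,0,8],"delta_rot": [0,0,0],"gripper": 0.1},{"offset": [0,0,0],"delta_rot": [0,0,0],"gripper": 0.1}]}}

```text
time_s: 21.05
tcp_pos: [0.5351, -0.071, 0.2505]
ee_rot: [[-0.632, 0.775, 0.003], [0.775, 0.632, 0.001], [-0.001, 0.002, -1.0]]
wrist_force: [-0.1, -0.1, -0.9]
gripper_width: 0.289
```

```bash
python3 - <<'E'
from h import *
need(.5345,-.069,40.3);tilt()
E
```

```text
pos [ 0.5351 -0.071   0.2505] jaw 39.2 shift mm [ 1.9  0.8 -0. ] turn about tool z -1.1 j6 -150.4 j1 9.7
level turn (tool deg) [ 0.13  0.07 -0.  ]
```

Emit:
{"method": "send_rows", "body": {"steps": [{"offset": [1.9,0.8,8],"delta_rot": [0,0,0],"gripper": 0.1},{"offset": [0,0,8],"delta_rot": [0,0,0],"gripper": 0.1},{"offset": [0,0,5],"delta_rot": [0,0,0],"gripper": 0.1},{"offset": [0,0,0],"delta_rot": [0,0,0],"gripper": 0.1}]}}

```text
time_s: 21.45
tcp_pos: [0.5346, -0.0686, 0.2279]
ee_rot: [[-0.633, 0.774, 0.003], [0.774, 0.633, 0.0], [-0.002, 0.003, -1.0]]
wrist_force: [-0.2, -0.6, -0.6]
gripper_width: 0.284
```

Emit:
{"method": "send_rows", "body": {"steps": [{"offset": [0,0,0],"delta_rot": [0,0,0],"gripper": 0.6},{"offset": [0,0,0],"delta_rot": [0,0,0],"gripper": 0.6},{"offset": [0,0,0],"delta_rot": [0,0,0],"gripper": 0.6},{"offset": [0,0,0],"delta_rot": [0,0,0],"gripper": 0.6},{"offset": [0,0,-25],"delta_rot": [0,0,0],"gripper": 0.6},{"offset": [0,0,-45],"delta_rot": [0,0,0],"gripper": 1},{"offset": [0,0,-40],"delta_rot": [0,0,0],"gripper": 1},{"offset": [0,0,0],"delta_rot": [0,0,0],"gripper": 1}]}}

```text
time_s: 22.25
tcp_pos: [0.535, -0.0687, 0.3425]
ee_rot: [[-0.634, 0.774, 0.003], [0.774, 0.634, -0.001], [-0.003, 0.002, -1.0]]
wrist_force: [1.0, -0.1, 0.4]
gripper_width: 0.791
```

```bash
python3 - <<'E'
from h import *
c,p,P,h=wshot('w10')
N=np.hypot(P[...,0]-.5345,P[...,1]+.069)<.035
b,s,_=blob(N&(P[...,2]>.065)&(P[...,2]<.085));print('top',s,np.percentile(P[b][:,2],[5,50,95]).round(3),rect(c,b&(P[...,2]>.074),.077))
b,s,_=blob(N&(abs(P[...,2]-.028)<.003)&(h[...,1]>60));print('base',s,np.percentile(P[b][:,2],[5,50,95]).round(4),rect(c,b,.028))
need(.4105,.2524,40.3);need(.4105,.2524,85);tilt()
E
```

```text
top [302 192  30  30 729] [0.07  0.077 0.079] [533.4 -67.4  22.8  22.7  -6.5]
base [ 286  163   62   47 1129] [0.0268 0.0283 0.0294] [533.5 -67.7  43.9  43.9  -4.1]
pos [ 0.5341 -0.0687  0.3399] jaw 39.3 shift mm [3.268e+02 1.075e+02 1.000e-01] turn about tool z -1.0 j6 -150.7 j1 9.9
pos [ 0.5341 -0.0687  0.3399] jaw 39.3 shift mm [3.268e+02 1.075e+02 1.000e-01] turn about tool z -45.7 j6 -150.7 j1 9.9
level turn (tool deg) [-0.07 -0.04  0.  ]
```

The stamp is seated: base top at z = 0.0283 m, about 1.6 mm off centre. Next the glue bottle; I'll turn the jaw first because joint 6 is near its limit.

Emit:
{"method": "send_rows", "body": {"steps": [{"offset": [0,0,0],"delta_rot": [0,0,-7.6],"gripper": 1},{"offset": [0,0,0],"delta_rot": [0,0,-7.6],"gripper": 1},{"offset": [0,0,0],"delta_rot": [0,0,-7.6],"gripper": 1},{"offset": [0,0,0],"delta_rot": [0,0,-7.6],"gripper": 1},{"offset": [0,0,0],"delta_rot": [0,0,-7.6],"gripper": 1},{"offset": [0,0,0],"delta_rot": [0,0,-7.6],"gripper": 1}]}}

```text
time_s: 22.9
tcp_pos: [0.5314, -0.0689, 0.3341]
ee_rot: [[-0.998, 0.06, -0.011], [0.06, 0.998, 0.001], [0.011, 0.0, -1.0]]
wrist_force: [-0.8, -0.2, 0.2]
gripper_width: 1.0
```

Emit:
{"method": "send_rows", "body": {"steps": [{"offset": [18.8,38.4,0],"delta_rot": [0,0,0],"gripper": 1},{"offset": [18.8,38.4,0],"delta_rot": [0,0,0],"gripper": 1},{"offset": [18.8,38.4,0],"delta_rot": [0,0,0],"gripper": 1},{"offset": [18.8,38.4,0],"delta_rot": [0,0,0],"gripper": 1},{"offset": [18.8,38.4,0],"delta_rot": [0,0,0],"gripper": 1},{"offset": [18.8,38.4,0],"delta_rot": [0,0,0],"gripper": 1},{"offset": [18.8,38.4,0],"delta_rot": [0,0,0],"gripper": 1},{"offset": [15,34,0],"delta_rot": [0,0,0],"gripper": 1},{"offset": [0,0,0],"delta_rot": [0,0,0],"gripper": 1}]}}

```text
time_s: 23.8
tcp_pos: [0.3968, 0.2508, 0.3254]
ee_rot: [[-0.998, 0.065, -0.026], [0.065, 0.998, -0.006], [0.025, -0.008, -1.0]]
wrist_force: [0.7, -0.5, -0.3]
gripper_width: 0.997
```

```bash
python3 - <<'E'
from h import *
c,p,P,h=wshot('w11')
N=np.hypot(P[...,0]-.41,P[...,1]-.2524)<.04
b,s,_=blob(N&(P[...,2]>.066)&(P[...,2]<.08));print('cap',s,np.percentile(P[b][:,2],[5,50,95]).round(3),rect(c,b&(abs(P[...,2]-.072)<.003),.072))
need(.4095,.2524,85);tilt()
E
```

```text
cap [309 220  32  33 791] [0.069 0.072 0.073] [407.  254.2  25.4  25.2 -46. ]
pos [0.3969 0.2493 0.3251] jaw 86.2 shift mm [-12.4   3.9  -0.4] turn about tool z 1.2 j6 -144.9 j1 51.8
level turn (tool deg) [-0.54 -1.52  0.  ]
```

View pics/w11.png

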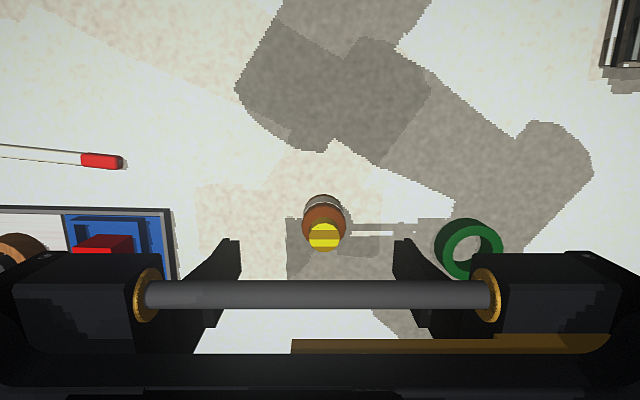

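The glue bottle's yellow cap is at (325,236) in the wrist view, placing it at (407, 254.2) with a 25.3 mm diameter. The green roll is at (470,250), 147 mm away from the bottle.

Emit:
{"method": "send_rows", "body": {"steps": [{"offset": [-9.6,5.5,0],"delta_rot": [-0.5,-1.5,0],"gripper": 1},{"offset": [0,0,20],"delta_rot": [0,0,0],"gripper": 1},{"offset": [0,0,20],"delta_rot": [0,0,0],"gripper": 1},{"offset": [0,0,0],"delta_rot": [0,0,0],"gripper": 1}]}}

```text
time_s: 24.25
tcp_pos: [0.4095, 0.2519, 0.2822]
ee_rot: [[-0.998, 0.07, 0.003], [0.07, 0.998, -0.001], [-0.003, -0.001, -1.0]]
wrist_force: [-0.4, -0.2, 0.3]
gripper_width: 1.001
```

```bash
python3 - <<'E'
from h import *
need(.407,.2542,86);tilt()
E
```

```text
pos [0.4095 0.2519 0.2822] jaw 86.0 shift mm [ 2.7  2.1 -0. ] turn about tool z 0.0 j6 -145.2 j1 51.1
level turn (tool deg) [-0.04  0.19  0.  ]
```

Emit:
{"method": "send_rows", "body": {"steps": [{"offset": [2.7,2.1,0],"delta_rot": [0,0.2,0],"gripper": 1},{"offset": [0,0,15],"delta_rot": [0,0,0],"gripper": 1},{"offset": [0,0,15],"delta_rot": [0,0,0],"gripper": 1},{"offset": [0,0,15],"delta_rot": [0,0,0],"gripper": 1},{"offset": [0,0,0],"delta_rot": [0,0,0],"gripper": 1}]}}

```text
time_s: 24.75
tcp_pos: [0.4104, 0.2531, 0.2396]
ee_rot: [[-0.997, 0.075, 0.006], [0.075, 0.997, 0.004], [-0.006, 0.005, -1.0]]
wrist_force: [-0.4, -1.4, -0.5]
gripper_width: 1.004
```

```bash
python3 - <<'E'
from h import *
need(.407,.2542,86);tilt()
E
```

```text
pos [0.4104 0.2531 0.2396] jaw 85.7 shift mm [ 3.4  0.8 -0. ] turn about tool z -0.3 j6 -145.5 j1 51.1
level turn (tool deg) [ 0.26  0.34 -0.  ]
```

Emit:
{"method": "send_rows", "body": {"steps": [{"offset": [3.4,0.8,8],"delta_rot": [0.2,0.4,0],"gripper": 1},{"offset": [0,0,10],"delta_rot": [0,0,0],"gripper": 1},{"offset": [0,0,10],"delta_rot": [0,0,0],"gripper": 1},{"offset": [0,0,10],"delta_rot": [0,0,0],"gripper": 1},{"offset": [0,0,0],"delta_rot": [0,0,0],"gripper": 1}]}}

```text
time_s: 25.25
tcp_pos: [0.408, 0.255, 0.2015]
ee_rot: [[-0.997, 0.075, 0.003], [0.075, 0.997, 0.005], [-0.002, 0.005, -1.0]]
wrist_force: [0.2, -0.8, 1.3]
gripper_width: 1.003
```

```bash
python3 - <<'E'
from h import *
need(.407,.2542,86);tilt()
E
```

```text
pos [0.408  0.255  0.2015] jaw 85.7 shift mm [ 1.  -0.9 -0. ] turn about tool z -0.3 j6 -145.6 j1 51.4
level turn (tool deg) [ 0.31  0.13 -0.  ]
```

Emit:
{"method": "send_rows", "body": {"steps": [{"offset": [1,-0.9,0.5],"delta_rot": [0.3,0.1,0],"gripper": 0.25},{"offset": [0,0,0],"delta_rot": [0,0,0],"gripper": 0.25},{"offset": [0,0,0],"delta_rot": [0,0,0],"gripper": 0.25},{"offset": [0,0,0],"delta_rot": [0,0,0],"gripper": 0.25},{"offset": [0,0,0],"delta_rot": [0,0,0],"gripper": 0.25},{"offset": [0,0,0],"delta_rot": [0,0,0],"gripper": 0.25},{"offset": [0,0,0],"delta_rot": [0,0,0],"gripper": 0.25},{"offset": [0,0,0],"delta_rot": [0,0,0],"gripper": 0.25},{"offset": [0,0,0],"delta_rot": [0,0,0],"gripper": 0.25},{"offset": [0,0,0],"delta_rot": [0,0,0],"gripper": 0.25}]}}

```text
time_s: 26.25
tcp_pos: [0.4071, 0.2544, 0.2017]
ee_rot: [[-0.997, 0.075, 0.002], [0.075, 0.997, 0.001], [-0.002, 0.001, -1.0]]
wrist_force: [0.2, 0.5, -0.3]
gripper_width: 0.45
```

Emit:
{"method": "send_rows", "body": {"steps": [{"offset": [0,0,-20],"delta_rot": [0,0,0],"gripper": 0.25},{"offset": [0,0,-40],"delta_rot": [0,0,0],"gripper": 0.25},{"offset": [0,0,-40],"delta_rot": [0,0,0],"gripper": 0.25},{"offset": [0,0,-20],"delta_rot": [0,0,0],"gripper": 0.25},{"offset": [0,0,0],"delta_rot": [0,0,0],"gripper": 0.25}]}}

```text
time_s: 26.75
tcp_pos: [0.4066, 0.2539, 0.3239]
ee_rot: [[-0.997, 0.075, -0.003], [0.075, 0.997, -0.004], [0.003, -0.004, -1.0]]
wrist_force: [-0.9, 0.7, -1.2]
gripper_width: 0.451
```

```bash
python3 - <<'E'
from h import *
need(.5437,.0302,85);tilt()
E
```

```text
pos [0.4066 0.2539 0.3239] jaw 85.7 shift mm [-153.6 -212.7    0.5] turn about tool z 0.7 j6 -145.8 j1 51.5
level turn (tool deg) [-0.25 -0.16  0.  ]
```

Emit:
{"method": "send_rows", "body": {"steps": [{"offset": [-25.4,-35.2,0],"delta_rot": [0,0,0],"gripper": 0.25},{"offset": [-25.4,-35.2,0],"delta_rot": [0,0,0],"gripper": 0.25},{"offset": [-25.4,-35.2,0],"delta_rot": [0,0,0],"gripper": 0.25},{"offset": [-25.4,-35.2,0],"delta_rot": [0,0,0],"gripper": 0.25},{"offset": [-25.4,-35.2,0],"delta_rot": [0,0,0],"gripper": 0.25},{"offset": [-23,-30,0],"delta_rot": [0,0,0],"gripper": 0.25},{"offset": [0,0,0],"delta_rot": [0,0,0],"gripper": 0.25}]}}

```text
time_s: 27.45
tcp_pos: [0.5434, 0.0305, 0.3146]
ee_rot: [[-0.997, 0.07, -0.015], [0.07, 0.998, -0.006], [0.014, -0.007, -1.0]]
wrist_force: [-0.9, 0.3, -0.9]
gripper_width: 0.45
```

```bash
python3 - <<'E'
from h import *
need(.5437,.0302,85);tilt()
c,p,P,h=wshot('w12')
E
```

```text
pos [0.5434 0.0305 0.3146] jaw 86.0 shift mm [-0.3 -0.3 -0. ] turn about tool z 1.0 j6 -114.3 j1 20.3
level turn (tool deg) [-0.39 -0.83  0.  ]
```

View pics/w12.png

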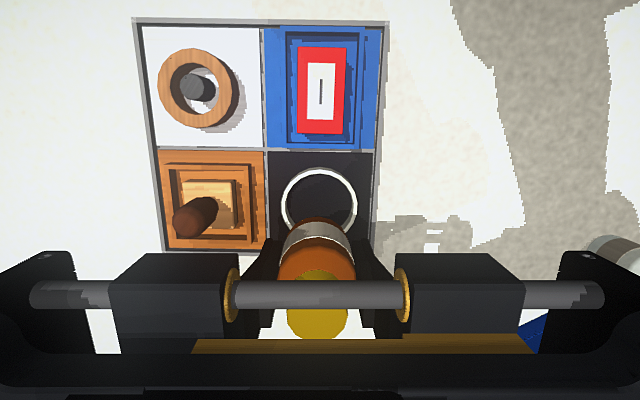

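The glue bottle is held upright at (317,265) over the cup at (319,203). The stamp, roll and box are all seated in their inserts.

Emit:
{"method": "send_rows", "body": {"steps": [{"offset": [0,0,0],"delta_rot": [-0.4,-0.8,0],"gripper": 0.25},{"offset": [0,0,15],"delta_rot": [0,0,0],"gripper": 0.25},{"offset": [0,0,15],"delta_rot": [0,0,0],"gripper": 0.25},{"offset": [0,0,15],"delta_rot": [0,0,0],"gripper": 0.25},{"offset": [0,0,10],"delta_rot": [0,0,0],"gripper": 0.25},{"offset": [0,0,0],"delta_rot": [0,0,0],"gripper": 0.25}]}}

```text
time_s: 28.1
tcp_pos: [0.5384, 0.0357, 0.2535]
ee_rot: [[-0.998, 0.064, -0.006], [0.064, 0.998, 0.001], [0.006, 0.001, -1.0]]
wrist_force: [0.1, 0.6, -0.8]
gripper_width: 0.448
```

```bash
python3 - <<'E'
from h import *
need(.5437,.0302,85);tilt()
E
```

```text
pos [0.5384 0.0357 0.2535] jaw 86.3 shift mm [-5.6 -5.1 -0. ] turn about tool z 1.3 j6 -114.5 j1 21.0
level turn (tool deg) [ 0.05 -0.33  0.  ]
```

Emit:
{"method": "send_rows", "body": {"steps": [{"offset": [-5.5,-5,0],"delta_rot": [0,-0.3,0],"gripper": 0.25},{"offset": [0,0,8],"delta_rot": [0,0,0],"gripper": 0.25},{"offset": [0,0,8],"delta_rot": [0,0,0],"gripper": 0.25},{"offset": [0,0,0],"delta_rot": [0,0,0],"gripper": 0.25}]}}

```text
time_s: 28.5
tcp_pos: [0.5443, 0.0311, 0.2378]
ee_rot: [[-0.998, 0.062, 0.003], [0.062, 0.998, 0.002], [-0.003, 0.002, -1.0]]
wrist_force: [-0.0, 0.1, -0.7]
gripper_width: 0.447
```

```bash
python3 - <<'E'
from h import *
need(.5437,.0302,85);tilt()
E
```

```text
pos [0.5443 0.0311 0.2378] jaw 86.5 shift mm [ 0.6 -1.  -0. ] turn about tool z 1.5 j6 -113.8 j1 20.3
level turn (tool deg) [ 0.12  0.19 -0.  ]
```

Emit:
{"method": "send_rows", "body": {"steps": [{"offset": [0.6,-1,8],"delta_rot": [0,0,0],"gripper": 0.25},{"offset": [0,0,8],"delta_rot": [0,0,0],"gripper": 0.25},{"offset": [0,0,7],"delta_rot": [0,0,0],"gripper": 0.25},{"offset": [0,0,2],"delta_rot": [0,0,0],"gripper": 0.25},{"offset": [0,0,0],"delta_rot": [0,0,0],"gripper": 0.25}]}}

```text
time_s: 29.0
tcp_pos: [0.544, 0.0301, 0.2117]
ee_rot: [[-0.998, 0.061, 0.004], [0.061, 0.998, 0.001], [-0.004, 0.002, -1.0]]
wrist_force: [-0.1, 0.8, 3.7]
gripper_width: 0.452
```

Emit:
{"method": "send_rows", "body": {"steps": [{"offset": [0,0,0],"delta_rot": [0,0,0],"gripper": 0.7},{"offset": [0,0,0],"delta_rot": [0,0,0],"gripper": 0.7},{"offset": [0,0,0],"delta_rot": [0,0,0],"gripper": 0.7},{"offset": [0,0,0],"delta_rot": [0,0,0],"gripper": 0.7},{"offset": [0,0,-25],"delta_rot": [0,0,0],"gripper": 0.7},{"offset": [0,0,-40],"delta_rot": [0,0,0],"gripper": 1},{"offset": [0,0,-45],"delta_rot": [0,0,0],"gripper": 1},{"offset": [-40,0,0],"delta_rot": [0,0,0],"gripper": 1},{"offset": [-40,0,0],"delta_rot": [0,0,0],"gripper": 1},{"offset": [0,0,-30],"delta_rot": [0,0,0],"gripper": 1},{"offset": [0,0,0],"delta_rot": [0,0,0],"gripper": 1}]}}

```text
time_s: 30.1
tcp_pos: [0.6264, 0.0246, 0.3568]
ee_rot: [[-0.998, 0.061, 0.005], [0.061, 0.998, 0.0], [-0.005, 0.001, -1.0]]
wrist_force: [0.6, -0.4, -0.7]
gripper_width: 0.992
```

```bash
python3 - <<'E'
from h import *
c,p,P,h=wshot('w13')
def chk(n,x,y,rad,z,tol=.004):
    N=(np.hypot(P[...,0]-x,P[...,1]-y)<rad)&(abs(P[...,2]-z)<tol)
    b,s,_=blob(N);print(n,s[4],np.percentile(P[b][:,2],[5,50,95]).round(4),rect(c,b,z))
chk('cap',.5437,.0302,.03,.082);chk('stamp',.5343,-.069,.035,.028);chk('stamptop',.5343,-.069,.035,.0775,.003)
chk('roll',.435,-.0605,.04,.035);chk('box',.444,.0387,.045,.045)
for n in('side','top'):
    p,d=viewer.capture(n);cv2.imwrite(f'pics/{n}1.png',p[:,:,::-1])
    c=viewer.get_calibration(n);q=cv2.cvtColor(p,cv2.COLOR_RGB2HSV).astype(int);P=cloud(c,d)
    p0=np.load(f'pics/{n}0.npz')['p'];q0=cv2.cvtColor(p0,cv2.COLOR_RGB2HSV).astype(int)
    for lab,w,f in([('clean',(210,158,232,182),lambda h:(h[...,0]>95)&(h[...,1]>130)),('green',(180,210,212,240),lambda h:(h[...,0]>45)&(h[...,0]<85)&(h[...,1]>110))] if n=='top' else [('clean',(195,285,230,335),lambda h:(h[...,0]>100)&(h[...,1]>130)),('green',(265,340,315,392),lambda h:(h[...,0]>45)&(h[...,0]<85)&(h[...,1]>110))]):
        print(n,lab,'px before/after',blob(f(q0),w)[2].round(1),blob(f(q),w)[2].round(1))
E
```

```text
cap 874 [0.0811 0.0824 0.0835] [545.2  30.2  24.9  24.5  86.5]
stamp 1419 [0.0266 0.0283 0.0296] [533.9 -67.   44.6  43.8  85.9]
stamptop 671 [0.0751 0.0779 0.0793] [533.8 -66.9  22.3  22.2 -64.3]
roll 756 [0.0328 0.0353 0.0366] [459.9 -61.   49.6  14.1  86.5]
box 982 [0.0437 0.0455 0.0469] [469.6  36.4  36.1  15.9  86.5]
side clean px before/after [210.4 299.9] [210.3 299.8]
side green px before/after [289.7 368.5] [289.6 368.5]
top clean px before/after [219.5 168. ] [219.6 167.6]
top green px before/after [195.7 224.6] [195.5 224.5]
```

View pics/w13.png

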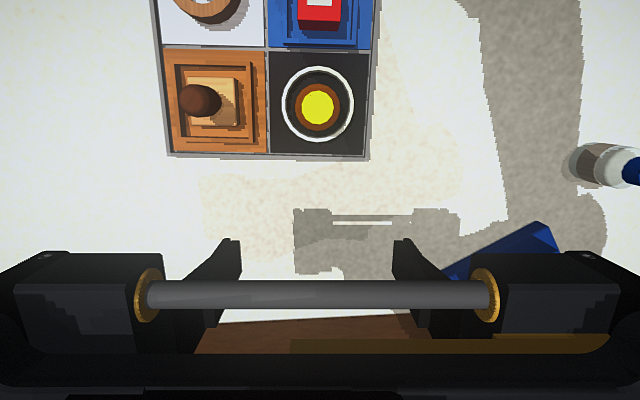

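View pics/side1.png

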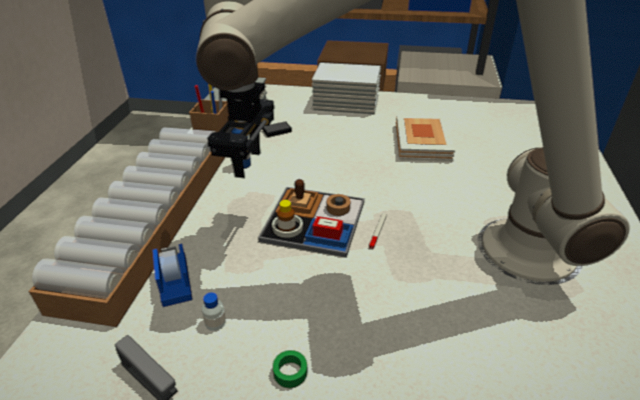

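The bottle stands in the cup (wrist 318,107), and the side view shows all four items seated. The cleaner at (210,300) and the green roll at (290,368) have not moved. Handing in.

```bash
python3 -c "
from station import order
print(order.finish_job())"
```

```text
the job is handed in; nothing more can be done
None
```

All four items are in their inserts, upright and fully down, and I handed the job in at about 30 s of the 104 s allowed; it gave no verdict. I placed the staple box first, then the brown roll, the stamp and the glue bottle.

| Item | Distance from insert centre | Allowed | Measured top height | Height expected on the floor |
|---|---|---|---|---|
| Glue bottle (cap) | about 1.5 mm | 15 mm | 82.4 mm | 82 mm |
| Brown roll | about 1 mm | 13 mm | 35.3 mm | 35 mm |
| Stamp (base) | about 2 mm | 17 mm | 28.3 mm | 28 mm |
| Staple box | under 1 mm | 18 mm | 45.3 mm | 45 mm |

- **Left alone:** the cleaner bottle and the green roll are within half a pixel of where they started, in both the top and side views.
- **Last check:** the final wrist picture cut off part of the roll and the box, so their centres there are not usable. Their distances come from the pictures taken right after each was placed. Their heights in the final picture still agreed, and the side view shows both seated.
- **Retry:** on the staple box I began closing the gripper too high, so I reopened it before it gripped and went lower. No check failed after that.

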